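# Set the stock tags to match the bins

### The arm

A 6-joint arm with a two-finger parallel gripper is mounted at the origin on a cart in front of the work surface, level with it; the furniture and walls round the work are solid. World frame = base frame: x ahead of the robot, y to its left, z up, the work surface at z = 0. Lengths are in mm, angles in rad, forces in N, time in s.
With the tool pointing down it reaches from about 350 to 1000 mm from the base axis. Payload 7.1 kg.
Tool frame: the origin (TCP) lies at the very end of the fingers, on their centre line; the grasp point (between the pads) lies 19 mm behind it; x points along the fingers, y is the direction in which the jaws open and shut, and the axes are right-handed (so a half turn about x gives the same grasp; the last joint's range is limited). The gripper opens to 85 mm and grips with 20 to 120 N. Pads are 22 mm wide; open, the fingers measure 114 mm over their backs; the gripper's body (76 mm by 85 mm) begins 54 mm behind the grasp point. The pads swing forward as they close: fully open they stand 13 mm farther back than shut.
Start: joints at [-1.179, 0.423, 1.63, -0, 1.089, -0.019], TCP at [249.605, -572.977, 231.319] pointing down, gripper open.
Joint ranges: [-3, 3], [-0.9, 2.11], [0.09, 2.58], [-1.31, 4.45], [0.11, 2.69], [-2.54, 2.54]. Speed limits (rad/s): [2.39, 2.39, 3.01, 3.14, 3.14, 3.14].

### API

Orientations are given as a unit quaternion [w, x, y, z].
In Python, from station import * gives the robot as it stands.
- The arm moves only by the shell command python3 -m crank 'ROWS'. ROWS is a JSON object of lists of equal length, an entry for each row: "travel": the shift along the tool's x, y, z in m, a list of three; "rotation": the turn, a rotation vector about the tool's x, y, z in rad, a list of three; "grip": the closure, from -1 (fully open) to 1 (shut). In form: {"travel": [[x, y, z], ...], "rotation": [[ax, ay, az], ...], "grip": [grip, ...]}. A call has 1 to 12 rows; each row shifts and turns the commanded pose from where the row before left it, along the tool's axes as they then stand; what a row does not reach is not made up. A row lasts 1/10 s, in which the tool goes at most 50 mm and 8.59 degrees, less where a joint would pass 70% of its speed; a pose out of reach is approached as far as the arm can. A call with a gripper value outside its range is refused whole. The fingers move at their own pace and stop on an object; the grip force is fixed at half the most. Time passes only in rows, so rows that do not move let the fingers close. It gives the time, the measured TCP pose, the force and the opening at its end, in the units of the state.
- get_state(): the state, without advancing time (a new reading comes with each control period).
- grab_frame(name): name is "scene" or "top" or "wrist"; returns a dict with "pixels" (420x560x3 uint8, blue, green, red), "K" (3x3 intrinsics, pixels), "eye" and "orientation" of the camera in the world. Camera axes: x right, y up, looking along -z (the intrinsics and any distortion apply to the point x, -y, -z); pixel columns grow to the right and rows downward; lengths in mm; the calibration is good to about 2 mm. A picture is of the moment at which its call begins. There is no depth.
- sign_off(): hands the job in, once; it reports no verdict.
Trained networks look in the newest picture that a camera, given by its name, has taken for a name from the list of things; names that differ only in an ending like _2 or _b are one class to them, and where a whole thing is asked for, a point or a joint stands for the part that bears it (a point fixed in the world has none). Each returns a list of dicts, best first, with "p" (0 to 1); they miss things now and then, are a little off and sometimes report something else, mostly with a low value. They report only what shows in the picture. A call takes as long as a camera call.
- outline_of(camera, thing): "pixels" (420x560 bool, what is visible of it) and "box" ([left, top, right, bottom] in pixels, round what is visible of it).
- spot_point(camera, thing): "at" ([column, row] in pixels: a listed point, or the origin of a listed thing).
The state is a dict: "time": time; "joint_pos": joint angles; "qvel": joint speeds; "effort": joint torques, N m; "eef_pos": TCP position; "orientation": TCP orientation; "contact_force": force on the tool from outside, world axes, zero at the start; "moment": the same for the moment, N m; "grip_width": opening from 0.0 (shut) to 1.0 (fully open).
Only numpy, scipy, OpenCV 4.12 (cv2) and the standard library are available. Lean on these libraries where they do the work, as an engineer would, in place of code of your own. Each camera call takes 0.05 s, during which the arm holds its last target. There are 200 camera calls.

### The job

Bring the stock rack's tags up to date: with a fingertip behind its free edge, gently swing each wrong tag over on its hinge, like turning a page, until the tag above each full bin rests showing its green face and the tag above each nearly empty bin rests showing its red face. Only the tags are touched; do not pick up, shift or knock the bins or anything else standing there.

Things in the scene. Friction and masses are not known exactly. Their poses are not given: they have to be found in the camera images.
- rack: Fixed stock rack, 640 mm wide: plywood base and, along its rear, a board leaning back 0.38 rad with four tags, 150 mm apart along y. Origin: underside of the base, mid width, 100 mm behind its front edge, 25 mm in front of the row of hinge pins. x: front to rear (away from the robot), y: left along the row, z: up. The board's top edge is 206 mm above the bench, 34 to 47 mm behind the pins' centres.
- mount_a: Fixed steel hinge mount with its tag, on the board above and behind one bin. Origin: on the hinge pin's axis at the tag's mid height, 160 mm above the bench; axes as the rack's. The pin leans back with the board (0.38 rad). Two lugs, 69 mm apart, above and below the tag, reach 5 mm in front of the pin; two rubber stop buffers, 13 mm to either side, 10 mm.
- tag_a (a joint): Angle (rad) of the tag on mount_a, which turns like a page. 0: rests turned left (+y), red face to the robot. 1.74: rests turned right (-y), green face to the robot. 0.87: points straight out at the robot. Past the middle it falls by itself to the nearer rest and stays. Under 1 N turns it when drawn out from behind its free edge; pushed end-on from the side it can jam.
- tag_a_edge (a point): Middle of the free upright edge of the tag on mount_a: a smooth plastic plate 60 mm high, 4 mm thick, 52 mm from pin to its 6 mm beaded edge; one face red with a white bar, one green with a white disc. At rest it stands 0.70 rad out from the board: this edge is 40 mm beside, 33 mm in front of the pin, 45 mm of open space behind; 70 mm or more to a neighbour's edge.
- mount_b: Fixed steel hinge mount with its tag, on the board above and behind one bin. Origin: on the hinge pin's axis at the tag's mid height, 160 mm above the bench; axes as the rack's. The pin leans back with the board (0.38 rad). Two lugs, 69 mm apart, above and below the tag, reach 5 mm in front of the pin; two rubber stop buffers, 13 mm to either side, 10 mm.
- tag_b (a joint): Angle (rad) of the tag on mount_b, which turns like a page. 0: rests turned left (+y), red face to the robot. 1.74: rests turned right (-y), green face to the robot. 0.87: points straight out at the robot. Past the middle it falls by itself to the nearer rest and stays. Under 1 N turns it when drawn out from behind its free edge; pushed end-on from the side it can jam.
- tag_b_edge (a point): Middle of the free upright edge of the tag on mount_b: a smooth plastic plate 60 mm high, 4 mm thick, 52 mm from pin to its 6 mm beaded edge; one face red with a white bar, one green with a white disc. At rest it stands 0.70 rad out from the board: this edge is 40 mm beside, 33 mm in front of the pin, 45 mm of open space behind; 70 mm or more to a neighbour's edge.
- mount_c: Fixed steel hinge mount with its tag, on the board above and behind one bin. Origin: on the hinge pin's axis at the tag's mid height, 160 mm above the bench; axes as the rack's. The pin leans back with the board (0.38 rad). Two lugs, 69 mm apart, above and below the tag, reach 5 mm in front of the pin; two rubber stop buffers, 13 mm to either side, 10 mm.
- tag_c (a joint): Angle (rad) of the tag on mount_c, which turns like a page. 0: rests turned left (+y), red face to the robot. 1.74: rests turned right (-y), green face to the robot. 0.87: points straight out at the robot. Past the middle it falls by itself to the nearer rest and stays. Under 1 N turns it when drawn out from behind its free edge; pushed end-on from the side it can jam.
- tag_c_edge (a point): Middle of the free upright edge of the tag on mount_c: a smooth plastic plate 60 mm high, 4 mm thick, 52 mm from pin to its 6 mm beaded edge; one face red with a white bar, one green with a white disc. At rest it stands 0.70 rad out from the board: this edge is 40 mm beside, 33 mm in front of the pin, 45 mm of open space behind; 70 mm or more to a neighbour's edge.
- mount_d: Fixed steel hinge mount with its tag, on the board above and behind one bin. Origin: on the hinge pin's axis at the tag's mid height, 160 mm above the bench; axes as the rack's. The pin leans back with the board (0.38 rad). Two lugs, 69 mm apart, above and below the tag, reach 5 mm in front of the pin; two rubber stop buffers, 13 mm to either side, 10 mm.
- tag_d (a joint): Angle (rad) of the tag on mount_d, which turns like a page. 0: rests turned left (+y), red face to the robot. 1.74: rests turned right (-y), green face to the robot. 0.87: points straight out at the robot. Past the middle it falls by itself to the nearer rest and stays. Under 1 N turns it when drawn out from behind its free edge; pushed end-on from the side it can jam.
- tag_d_edge (a point): Middle of the free upright edge of the tag on mount_d: a smooth plastic plate 60 mm high, 4 mm thick, 52 mm from pin to its 6 mm beaded edge; one face red with a white bar, one green with a white disc. At rest it stands 0.70 rad out from the board: this edge is 40 mm beside, 33 mm in front of the pin, 45 mm of open space behind; 70 mm or more to a neighbour's edge.
- full_bin_1: Blue open plastic bin, 126 mm wide, 108 mm deep, 70 mm high with a cut-down front, heaped full of short wooden dowel pins. Loose on the rack's base, in front of and below its own tag (same place along the row; its centre is 60 mm nearer the robot than the hinge pin). Origin: centre of its underside; same axes as the rack. Heap and rim end below 115 mm above the bench.
- full_bin_2: Blue open plastic bin, 126 mm wide, 108 mm deep, 70 mm high with a cut-down front, heaped full of hex bolts. Loose on the rack's base, in front of and below its own tag (same place along the row; its centre is 60 mm nearer the robot than the hinge pin). Origin: centre of its underside; same axes as the rack. Heap and rim end below 115 mm above the bench.
- low_bin_1: Blue open plastic bin, 126 mm wide, 108 mm deep, 70 mm high with a cut-down front, nearly empty: a few short wooden dowel pins on its floor. Loose on the rack's base, in front of and below its own tag (same place along the row; its centre is 60 mm nearer the robot than the hinge pin). Origin: centre of its underside; same axes as the rack. Nothing in it and no rim rises above 105 mm above the bench.
- low_bin_2: Blue open plastic bin, 126 mm wide, 108 mm deep, 70 mm high with a cut-down front, nearly empty: a few hex bolts on its floor. Loose on the rack's base, in front of and below its own tag (same place along the row; its centre is 60 mm nearer the robot than the hinge pin). Origin: centre of its underside; same axes as the rack. Nothing in it and no rim rises above 105 mm above the bench.
- glue_bottle: Yellow glue bottle, 201 mm tall, 60 mm wide, standing to the left of the rack; origin: centre of its underside. Bystander.
- wax_tin: Round tin with a yellow lid, 71 mm across, 28 mm high, left of the rack; origin: centre of its underside. Bystander.
- offcut: Small wooden offcut, 40 x 50 x 20 mm, right of the rack; origin: centre of its underside. Bystander.
- tape_measure: Tape measure, 87 mm long, 64 mm high, right of the rack; origin: centre of its underside. Bystander.

How it is judged (in metres and radians):
At the end, for the whole second after the job is handed in: The tags on the mounts behind the two full bins rest showing green (joint above 1.61 rad) and those behind the two nearly empty bins rest showing red (joint below 0.13 rad), all tags at rest (under 0.1 rad/s), every bin within 15 mm of where it stood (((horizontal distance between any of full_bin_1, full_bin_2 and mount_a below 0.095 m and value of joint tag_a above 1.61 rad) or (not (horizontal distance between any of full_bin_1, full_bin_2 and mount_a below 0.095 m) and value of joint tag_a below 0.13 rad)) and ((horizontal distance between any of full_bin_1, full_bin_2 and mount_b below 0.095 m and value of joint tag_b above 1.61 rad) or (not (horizontal distance between any of full_bin_1, full_bin_2 and mount_b below 0.095 m) and value of joint tag_b below 0.13 rad)) and ((horizontal distance between any of full_bin_1, full_bin_2 and mount_c below 0.095 m and value of joint tag_c above 1.61 rad) or (not (horizontal distance between any of full_bin_1, full_bin_2 and mount_c below 0.095 m) and value of joint tag_c below 0.13 rad)) and ((horizontal distance between any of full_bin_1, full_bin_2 and mount_d below 0.095 m and value of joint tag_d above 1.61 rad) or (not (horizontal distance between any of full_bin_1, full_bin_2 and mount_d below 0.095 m) and value of joint tag_d below 0.13 rad)) and velocity of joint tag_a between -0.1 and 0.1 rad/s and velocity of joint tag_b between -0.1 and 0.1 rad/s and velocity of joint tag_c between -0.1 and 0.1 rad/s and velocity of joint tag_d between -0.1 and 0.1 rad/s and distance of each of full_bin_1, full_bin_2, low_bin_1, low_bin_2 from where it was at the start of the episode below 0.015 m); the robot touches nothing.
It fails at once if a bin is picked up or shifted by more than 15 mm (distance of any of full_bin_1, full_bin_2, low_bin_1, low_bin_2 from where it was at the start of the episode above 0.015 m).
It fails at once if the glue bottle, tin, offcut or tape measure is picked up or shifted by more than 15 mm (distance of any of glue_bottle, wax_tin, offcut, tape_measure from where it was at the start of the episode above 0.015 m).
It fails at once if a tag or its mount is pressed or squeezed with more than 30 N (contact force between any of the arm, the fingers and mount_a above 30 N or contact force between any of the arm, the fingers and mount_b above 30 N or contact force between any of the arm, the fingers and mount_c above 30 N or contact force between any of the arm, the fingers and mount_d above 30 N).
It also fails if it takes over 61 s, if anything falls off the work surface, if the arm or the gripper's body presses on something with over 40 N, if the wrist force passes 120 N, or if a joint passes its speed limit or range.

## Working session

There is one attempt and no reset: what is moved stays moved. The work goes in short steps, Python scripts to look and compute and a shell command to move; the robot and the scene stay as the last step left them, time stands still between calls to the robot, and variables do not carry over. Pictures are saved under pics/ and viewed, about 8 in all and at most 12, crops included, and the job is handed in when it is done.

```bash
mkdir -p pics; cat > h.py <<'E'
from station import *
import numpy as np, cv2
from scipy.spatial.transform import Rotation as R
def rot(q): return R.from_quat([q[1],q[2],q[3],q[0]])
def ray(f,uv):
    K=np.array(f["K"]); d=np.linalg.inv(K)@[uv[0],uv[1],1.]
    return np.array(f["eye"]),rot(f["orientation"]).apply([d[0],-d[1],-d[2]])
def atz(f,uv,z):
    e,d=ray(f,uv); return e+d*(z-e[2])/d[2]
def proj(f,P):
    c=rot(f["orientation"]).inv().apply(np.array(P)-f["eye"]); p=np.array(f["K"])@[c[0],-c[1],-c[2]]; return p[:2]/p[2]
E
python3 - <<'E'
from h import *
ims=[]
for c in("scene","top"):
    f=grab_frame(c); cv2.imwrite(f"pics/{c}0.png",f["pixels"]); print(c,f["eye"],[k for k in f])
    for t,z in(("mount_a",160),("tag_a_edge",160),("full_bin_1",None),("full_bin_2",None),("low_bin_1",None),("low_bin_2",None),("rack",0),("glue_bottle",0),("tape_measure",0)):
        for r in spot_point(c,t):
            if r["p"]>.2: print(t,round(r["p"],2),np.round(r["at"]),np.round(atz(f,r["at"],z if z is not None else 12)))
print(get_state())
E
```

```text
scene [-710.95142732 -860.01298654 1304.90800384] ['pixels', 'K', 'eye', 'orientation']
mount_a 0.79 [254. 181.] [505. 135. 160.]
mount_a 0.76 [364. 226.] [ 534. -323.  160.]
mount_a 0.62 [293. 194.] [530. -25. 160.]
mount_a 0.57 [324. 210.] [ 523. -167.  160.]
tag_a_edge 0.5 [288. 197.] [503. -22. 160.]
tag_a_edge 0.4 [296. 205.] [485. -73. 160.]
full_bin_1 0.81 [250. 216.] [471. 132.  12.]
full_bin_1 0.57 [284. 231.] [478. -26.  12.]
full_bin_2 0.81 [250. 216.] [471. 132.  12.]
full_bin_2 0.57 [284. 231.] [478. -26.  12.]
low_bin_1 0.93 [351. 263.] [ 490. -315.   12.]
low_bin_1 0.74 [315. 249.] [ 471. -173.   12.]
low_bin_2 0.93 [351. 263.] [ 490. -315.   12.]
low_bin_2 0.74 [315. 249.] [ 471. -173.   12.]
rack 0.87 [302. 239.] [ 499. -100.    0.]
rack 0.43 [292. 195.] [693.  88.   0.]
tape_measure 0.56 [408. 275.] [ 571. -499.    0.]
top [ 245.35087529  -23.88448261 1695.05596192] ['pixels', 'K', 'eye', 'orientation']
mount_a 0.92 [275. 194.] [519. -26. 160.]
mount_a 0.78 [222. 192.] [523. 133. 160.]
mount_a 0.64 [379. 193.] [ 522. -336.  160.]
mount_a 0.55 [326. 192.] [ 524. -177
[... 693 characters left out ...]
 0.]
{'time': 1.0, 'joint_pos': array([-1.17898975e+00,  4.23113468e-01,  1.62989659e+00, -2.05668964e-05,
        1.08859850e+00, -1.90226136e-02]), 'qvel': array([-1.99330904e-03, -3.02050455e-05,  6.68550224e-04,  3.14137539e-04,
       -1.00869181e-03,  1.14595395e-03]), 'effort': array([-5.68184169e-04, -5.57347083e+01, -2.82146072e+01, -5.90800454e-06,
        8.62100023e-04,  3.00842692e-05]), 'eef_pos': array([ 249.60595723, -572.97757211,  231.31198928]), 'orientation': array([-0.1442297 , -0.69223286, -0.14423837,  0.69224761]), 'contact_force': array([ 1.00724323,  0.95464415, -0.35043226]), 'moment': array([ 0.01914242, -0.01025032,  0.01329835]), 'grip_width': 0.999964925780991}
```

View pics/scene0.png

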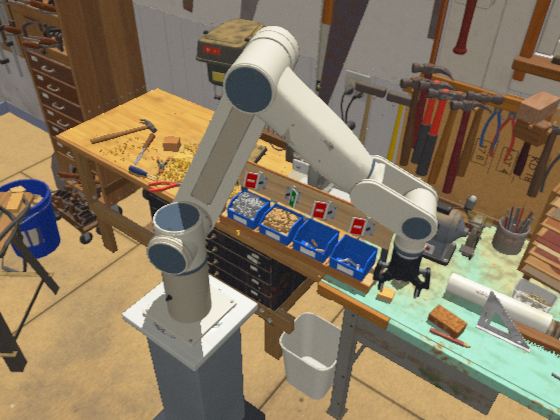

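View pics/top0.png

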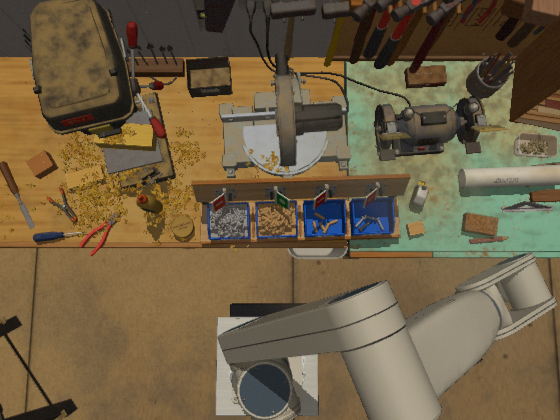

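```bash
python3 - <<'E'
import cv2,numpy as np
s=cv2.imread("pics/scene0.png")[165:285,225:385]; t=cv2.imread("pics/top0.png")[170:250,185:415]
a=cv2.resize(s,(800,600),interpolation=cv2.INTER_CUBIC); b=cv2.resize(t,(800,278),interpolation=cv2.INTER_CUBIC)
a=cv2.resize(a[:,:],(430,322),interpolation=cv2.INTER_AREA)
c=np.zeros((600,800,3),np.uint8); c[:278]=b; c[278:,:430]=a; cv2.imwrite("pics/z1.png",c)
E
```

```text
(no output)
```

View pics/z1.png

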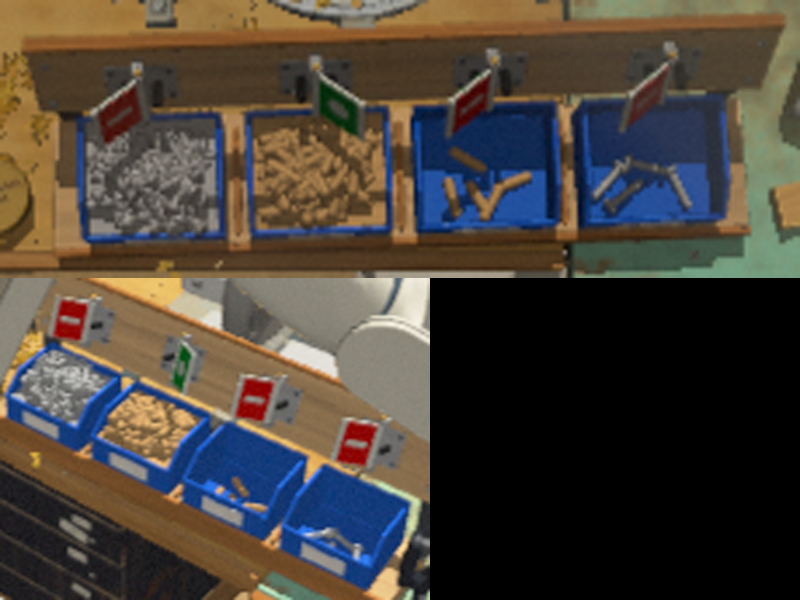

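```bash
python3 - <<'E'
from h import *
f=grab_frame("top"); s=3.478
for p,z in(((22,40),206),((783,16),206),((55,253),12),((748,235),12),((137,68),190),((314,62),190),((492,56),190),((670,50),190)):
    print(p,np.round(atz(f,(185+p[0]/s,170+p[1]/s),z)))
print(np.round(rot(get_state()["orientation"]).as_matrix(),3))
w=grab_frame("wrist"); print(w["eye"],np.round(rot(w["orientation"]).as_matrix(),2))
E
```

```text
(22, 40) [547. 218. 206.]
(783, 16) [ 568. -420.  206.]
(55, 253) [385. 213.  12.]
(748, 235) [ 402. -430.   12.]
(137, 68) [526. 123. 190.]
(314, 62) [531. -26. 190.]
(492, 56) [ 537. -177.  190.]
(670, 50) [ 542. -327.  190.]
[[-0.     0.399 -0.917]
 [-0.    -0.917 -0.399]
 [-1.     0.     0.   ]]
[ 313.09255308 -544.97198003  374.14642251] [[ 0.4   0.88  0.25]
 [-0.92  0.38  0.11]
 [ 0.   -0.27  0.96]]
```

```bash
python3 -m crank '{"travel":[[-0.04,0,0],[-0.04,0,0],[-0.02,0,0],[0,-0.04,-0.024],[0,-0.04,-0.024],[0,-0.04,-0.024],[0,-0.04,-0.024],[0,-0.04,-0.024],[0,-0.04,-0.024],[0,-0.04,-0.024],[0,-0.04,-0.024]],"rotation":[[0.14,0,0],[0.14,0,0],[0.097,0,0],[0,0,0],[0,0,0],[0,0,0],[0,0,0],[0,0,0],[0,0,0],[0,0,0],[0,0,0]],"grip":[1,1,1,1,1,1,1,1,1,1,1]}'
```

```text
time: 2.2
eef_pos: [431.3, -245.0, 331.6]
orientation: [0.012, 0.707, 0.012, -0.707]
contact_force: [0.9, 0.1, -0.1]
grip_width: -0.001
```

```bash
python3 -m crank '{"travel":[[0,-0.038,-0.003],[0,-0.038,-0.003],[0,-0.038,-0.003],[0,-0.038,-0.003],[0,-0.038,-0.003],[0,-0.038,-0.003],[0,-0.038,-0.003],[0,-0.038,-0.003],[0,-0.038,-0.003],[0,-0.038,-0.003],[0,-0.038,-0.003],[0,0,0]],"rotation":[[0,0,0],[0,0,0],[0,0,0],[0,0,0],[0,0,0],[0,0,0],[0,0,0],[0,0,0],[0,0,0],[0,0,0],[0,0,0],[0,0,0]],"grip":[1,1,1,1,1,1,1,1,1,1,1,1]}'
python3 - <<'E'
from h import *
w=grab_frame("wrist"); im=w["pixels"].copy(); print(w["eye"])
for t,z in(("mount_a",160),("tag_a_edge",160)):
    for r in spot_point("wrist",t): print(t,round(r["p"],2),np.round(r["at"]),np.round(atz(w,r["at"],z)))
for P,c in(((513,123,160),(255,0,255)),((513+11,123,188),(255,0,255)),((479,162,160),(0,255,255)),((490,162,188),(0,255,255)),((503,172,165),(255,255,0)),((503,172,195),(255,255,0))):
    p=proj(w,P); print(np.round(p)); cv2.drawMarker(im,tuple(int(v) for v in p),c,0,10,1)
cv2.imwrite("pics/w1.png",im)
E
```

```text
time: 3.4
eef_pos: [449.7, 175.8, 331.5]
orientation: [0.013, 0.707, 0.014, -0.707]
contact_force: [-0.2, -1.2, 1.3]
grip_width: 0.002
[518.69439293 178.79053643 474.34782028]
mount_a 0.94 [484. 130.] [518. -26. 160.]
mount_a 0.63 [337. 138.] [504. 123. 160.]
mount_a 0.47 [420. 170.] [474.  33. 160.]
[337. 129.]
[343. 117.]
[297. 161.]
[299. 153.]
[288. 137.]
[289. 139.]
```

View pics/w1.png

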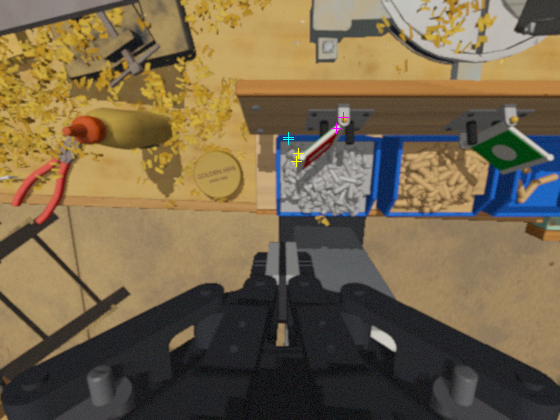

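```bash
python3 - <<'E'
from h import *
w=grab_frame("wrist"); im=w["pixels"][80:220,230:390]
cv2.imwrite("pics/w2.png",cv2.resize(im,(680,595),interpolation=cv2.INTER_CUBIC))
print(w["K"])
E
```

```text
[[300.98560376   0.         282.00323824]
 [  0.         300.98560376 205.27718441]
 [  0.           0.           1.        ]]
```

View pics/w2.png

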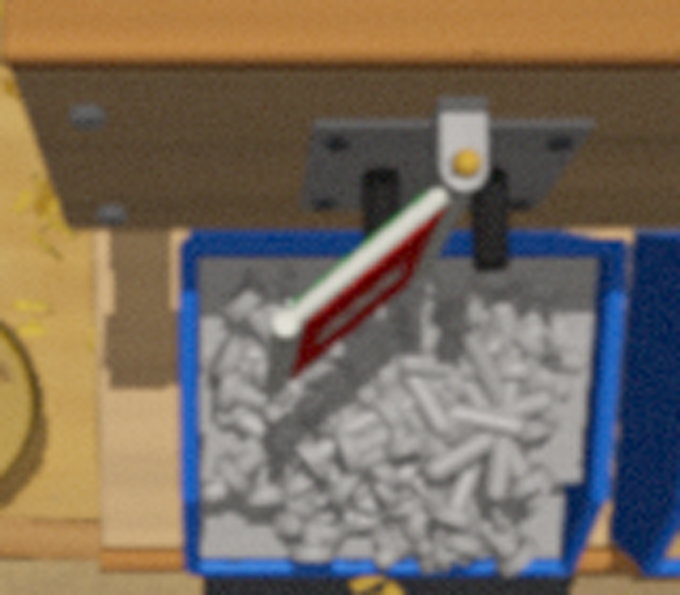

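```bash
python3 - <<'E'
from h import *
w=grab_frame("wrist")
print(atz(w,(339.4,118.1),196), atz(w,(297.3,155.3),200))
for y in (130,175,215): print(atz(w,(0,0),206)[0], )
# board top front edge crop row 62 -> row 94.6
print(atz(w,(240,94.6),206),atz(w,(380,94.6),206))
th=.38;ps=.033
M=R.from_euler('z',ps)*R.from_euler('y',th)
pin=np.array([513,122,160.])
for q in (0,.3,.6,.87,1.1,1.4):
    a=.87-q; r=lambda rad,h:np.round(pin+M.apply([-rad*np.cos(a),rad*np.sin(a),h]),0)
    print(q,r(52,0),r(52,30),r(52,15))
E
```

```text
[522.36587205 123.33312478 196.        ] [488.82968329 159.36486444 200.        ]
601.2494321391696
601.2494321391696
601.2494321391696
[538.34127482 210.07653136 206.        ] [542.248838    92.73858986 206.        ]
0 [481. 161. 172.] [492. 161. 200.] [486. 161. 186.]
0.3 [471. 149. 176.] [483. 149. 204.] [477. 149. 190.]
0.6 [466. 134. 179.] [477. 135. 206.] [472. 135. 193.]
0.87 [465. 120. 179.] [476. 121. 207.] [470. 121. 193.]
1.1 [466. 109. 179.] [478. 109. 207.] [472. 109. 193.]
1.4 [472.  94. 177.] [483.  95. 205.] [478.  95. 191.]
```

```bash
python3 -m crank '{"travel":[[0,0.006,-0.03],[0,0,-0.031],[0.04,0,0],[0.04,0,0],[0.03,0,0],[0,0,0],[0,0,0]],"rotation":[[0,0,0],[0,0,0],[0,0,0],[0,0,0],[0,0,0],[0,0,0],[0,0,0]],"grip":[1,1,1,1,1,1,1]}'
python3 - <<'E'
from h import *
w=grab_frame("wrist"); cv2.imwrite("pics/w3.png",w["pixels"])
E
```

```text
time: 4.35
eef_pos: [511.0, 167.5, 221.9]
orientation: [-0.012, -0.707, -0.011, 0.707]
contact_force: [0.8, -0.1, 0.2]
grip_width: -0.001
```

View pics/w3.png

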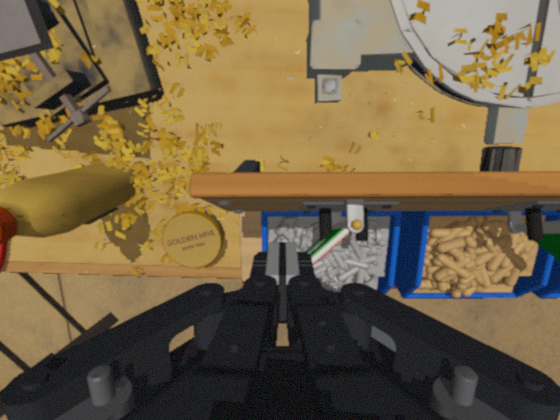

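```bash
python3 -m crank '{"travel":[[0.007,-0.005,0],[0.012,0,0],[0.012,0,0],[0.012,0,0],[0,0,0],[0,0,0]],"rotation":[[0,0,0],[0,0,0],[0,0,0],[0,0,0],[0,0,0],[0,0,0]],"grip":[1,1,1,1,1,1]}'
python3 - <<'E'
from h import *
w=grab_frame("wrist"); t=grab_frame("top")
a=w["pixels"][160:300,210:400]; b=t["pixels"][170:250,185:295]
c=np.zeros((560,760,3),np.uint8); cv2.imwrite("pics/w4.png",np.vstack([cv2.resize(a,(475,350)),cv2.resize(b,(475,250))]))
E
```

```text
time: 5.0
eef_pos: [510.2, 173.2, 177.7]
orientation: [-0.012, -0.707, -0.012, 0.707]
contact_force: [0.2, 1.2, 0.1]
grip_width: 0.003
```

View pics/w4.png

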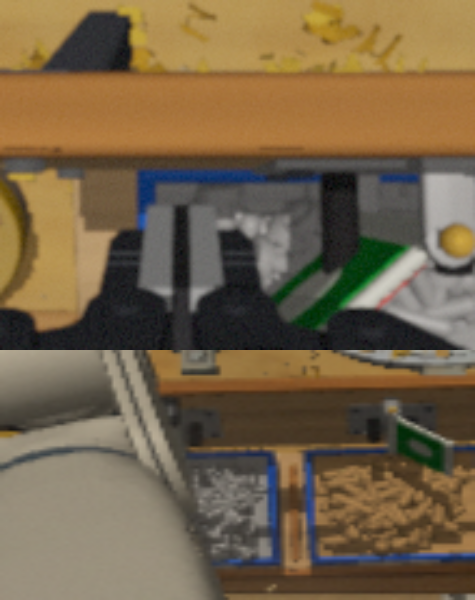

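```bash
python3 -m crank '{"travel":[[0,0.001,0.005],[0,0.001,0.005],[0,0.001,0.005],[0,0.001,0.005],[0,0.004,0.005],[0,0.004,0.005],[0,0.005,0.005],[0,0.005,0.005],[0,0,0]],"rotation":[[0,0,0],[0,0,0],[0,0,0],[0,0,0],[0,0,0],[0,0,0],[0,0,0],[0,0,0],[0,0,0]],"grip":[1,1,1,1,1,1,1,1,1]}'
python3 - <<'E'
from h import *
w=grab_frame("wrist")
a=w["pixels"][140:320,200:440]; cv2.imwrite("pics/w5.png",cv2.resize(a,(720,540)))
E
```

```text
time: 6.0
eef_pos: [470.5, 149.2, 178.3]
orientation: [-0.012, -0.707, -0.012, 0.707]
contact_force: [-0.2, 0.3, -0.0]
grip_width: 0.0
```

View pics/w5.png

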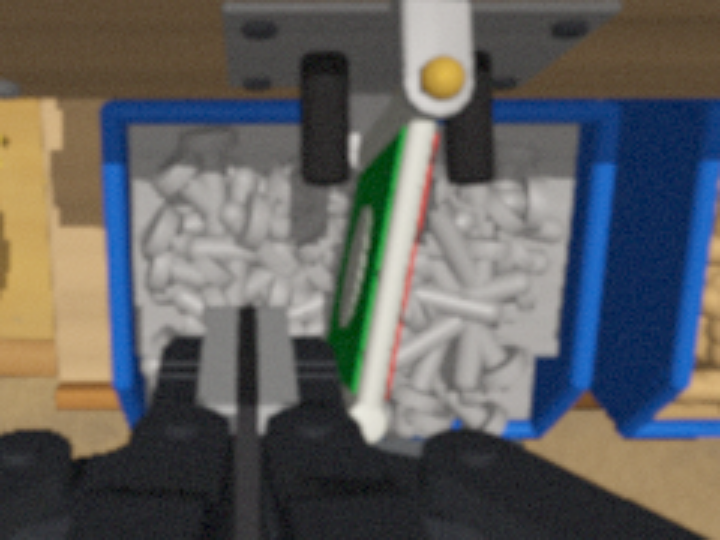

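The view shows the tag nearly straight out (free edge at about (323,277) in the full picture), with the finger on its rear (green) side. I'll push it past the middle.

```bash
python3 -m crank '{"travel":[[0,0.005,0],[0,0.005,0],[0,0.005,0],[0,0.005,0],[0,0.005,0],[0,0.005,0],[0,0,0],[0,0,0],[0,0,0],[0,0,0],[0,0,0]],"rotation":[[0,0,0],[0,0,0],[0,0,0],[0,0,0],[0,0,0],[0,0,0],[0,0,0],[0,0,0],[0,0,0],[0,0,0],[0,0,0]],"grip":[1,1,1,1,1,1,1,1,1,1,1]}'
python3 - <<'E'
from h import *
w=grab_frame("wrist")
a=w["pixels"][140:320,200:440]; cv2.imwrite("pics/w6.png",cv2.resize(a,(480,360)))
E
```

```text
time: 7.15
eef_pos: [472.3, 120.1, 178.3]
orientation: [0.012, 0.707, 0.012, -0.707]
contact_force: [1.1, -0.5, 0.1]
grip_width: 0.001
```

View pics/w6.png

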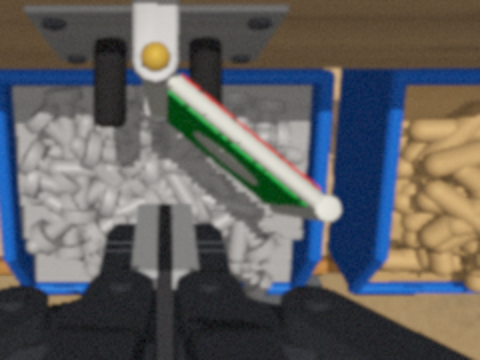

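The tag has fallen to its right rest with green showing. I'll retract the finger and check all four tags.

```bash
python3 -m crank '{"travel":[[-0.01,0,0.01],[-0.03,0,0.015],[-0.04,0,0.015],[-0.04,0,0.01],[-0.03,0.03,0.01],[-0.03,0.035,0],[-0.03,0.035,0],[0,0.035,0],[0,0.035,0],[0,0.035,0],[0,0.02,0],[0,0,0]],"rotation":[[0,0,0],[0,0,0],[0,0,0],[0,0,0],[0,0,0],[0,0,0],[0,0,0],[0,0,0],[0,0,0],[0,0,0],[0,0,0],[0,0,0]],"grip":[1,1,1,1,1,1,1,1,1,1,1,1]}'
python3 - <<'E'
from h import *
w=grab_frame("wrist"); s=grab_frame("scene")
cv2.imwrite("pics/w7.png",np.vstack([w["pixels"][:300],cv2.resize(s["pixels"][165:285,225:385],(400,300)).copy() if 0 else cv2.copyMakeBorder(cv2.resize(s["pixels"][165:285,225:385],(400,300)),0,0,0,160,0)]))
print(get_state()["contact_force"])
for c in("wrist","scene"):
  for r in spot_point(c,"full_bin_1")+spot_point(c,"low_bin_1"): print(c,round(r["p"],2),np.round(atz(w if c=="wrist" else s,r["at"],12)))
E
```

```text
time: 8.4
eef_pos: [419.2, -108.5, 388.7]
orientation: [0.011, 0.707, 0.011, -0.707]
contact_force: [0.0, 0.5, -0.5]
grip_width: -0.002
[ 0.36264914 -0.24455521 -0.35415595]
wrist 0.9 [449. -27.  12.]
wrist 0.75 [446. 131.  12.]
wrist 0.85 [ 460. -338.   12.]
scene 0.96 [471. -16.  12.]
scene 0.85 [463. 135.  12.]
scene 0.45 [676. -30.  12.]
scene 0.9 [ 497. -325.   12.]
scene 0.63 [ 483. -168.   12.]
scene 0.52 [ 693. -254.   12.]
```

View pics/w7.png

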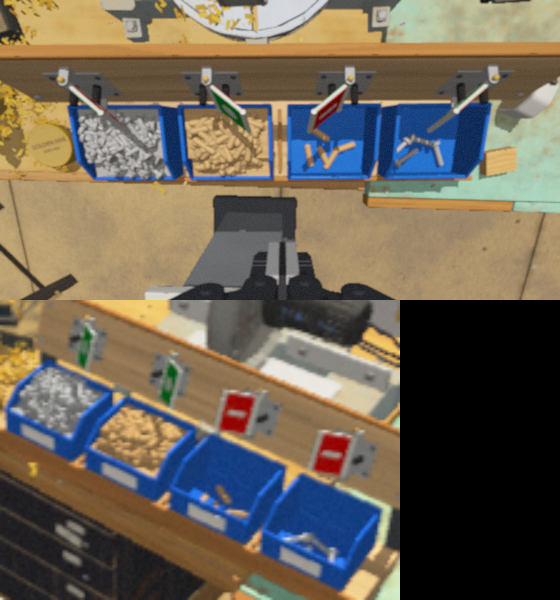

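The tags now read green, green, red, red, above full, full, low and low bins. The bins stand where they were and the robot is clear of everything.

```bash
python3 -c "from station import *; print(sign_off())"
```

```text
the job is handed in; nothing more can be done
None
```

Only one tag was wrong: the leftmost one, above the full bin of hex bolts, was showing red. I put the closed fingertips behind its free edge, drew it out past the middle, and it fell to its green rest. The job is handed in.

- **Tags:** the last wrist and scene pictures show, left to right, green, green, red, red above full, full, nearly empty, nearly empty. I judged the rest positions by eye, as joint angles cannot be read directly.
- **Bins and bystanders:** nothing was seen to move. The networks' bin positions in the wrist and scene cameras differ from each other and from the start by up to about 25 mm. That is their usual scatter, but it cannot confirm the 15 mm limit. The wrist network also missed one nearly empty bin, though it is plain in the picture.
- **Forces and time:** the tool force read about 1 N or less after each move, but it was not recorded while the tag was being pushed. At the end the arm stood clear of everything, at about 8.5 s on the clock.

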